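# Close and cam-lock the dust cover of a bench screening machine

### The job

Get the aggregate screening machine ready to run: its sloping dust cover has been left open and its cam lock half turned. Turn the cam's winged knob back anticlockwise to its open stop so that the red end points at the stud, slide the cover down by its handle until it meets the rubber seal and the stud's ball head is inside the cam, then turn the knob clockwise to its stop so that the cam draws the cover tight, and let go. Leave the jars, boxes, pan and tools around the machine where they are.

Things in the scene. Friction and masses are not known exactly. Their poses are not given: they have to be found in the camera images.
- cam_knob (a point): Cam lock's winged knob: black upright bar 12 mm thick, 64 long, 30 high, one end red, on a round steel drum 78 mm across at the low end of the machine's sloping top. Point: on the cam's axis at the bar's middle, 15 mm above the drum. z: outward along the axis (30 deg off vertical), y: along the bar to its red end, x: across its thickness; turns with it. The drum's 24 mm mouth is under the red end.
- cam_lock (a joint): Cam angle, rad. 0: open stop, red end pointing up the slope at the stud. Grows clockwise seen looking down on the knob; locked stop at 1.9. Below 0.15 the stud's head passes the mouth; 0.2 to 1.5 the spiral draws it in by 11 mm; 1.5 to 1.9 it holds. Stays where left. About 0.05 N m turns it free, 0.35 N m against the seal.
- cover_handle (a point): Centre of the cover's pull handle: black round bar 12 mm thick, 96 mm long, across the slope, its axis 34 mm above the cover's grey frame (28 mm free under the bar). z: out of the sloping top (30 deg off vertical), y: straight up the slope, the way the cover opens, x: along the bar. With the cover home it is 145 mm up the slope from the cam's axis.
- dust_cover (a joint): Cover opening along the slope, m: 0 home and tight, growing up the slope; 0.095 fully open. The cover (0.7 kg, 200 x 230 mm, clear window) stays where left and slides with a few N. It meets the sprung rubber seal at 0.006; the seal gives 2 N there, 14 N at 0, so once let go it rests 3 to 6 mm open. Cam not open: stud stops on the drum at about 0.027. The cam catches the head below 0.009.
- stud_head (a point): Centre of the steel ball head (16 mm across) of the stud that stands out down the slope from the bracket on the cover's lower edge. With the cover home it is 17 mm up the slope from the cam's axis. Axes as the handle's.
- machine: The screening machine: blue sloping box on a grey base 260 x 440 mm, sloping top from about 130 mm high at its low end to 350 mm at its high end. Origin at the middle of its foot on the table; the top rises along its y, the low end with the cam at -y.
- catch_pan: Bystander: steel pan 150 x 100 x 35 mm on the table below the machine's low end. Origin at the middle of its underside.
- egg_jar_a: Bystander: egg-shaped glass sample jar on a foot, grey filling, 66 mm across, 122 mm high. Origin at the middle of its underside.
- egg_jar_b: Bystander: egg-shaped glass sample jar on a foot, red-brown filling, 66 mm across, 122 mm high. Origin at the middle of its underside.
- beaker: Bystander: glass beaker 76 mm across, 95 mm high. Origin at the middle of its underside.
- concrete_cube: Bystander: 50 mm concrete test cube. Origin at the middle of its underside.
- green_box_a: Bystander: light green sample box with black foot band, 120 x 85 x 50 mm, under another one. Origin at the middle of its underside.
- green_box_b: Bystander: the same kind of box, on top of the first.
- brush: Bystander: hand brush 200 mm long with wooden handle lying on the table to the right. Origin at its middle, on its underside.

How it is judged:
By the outcome, as a careful person would: the job done as asked, in the order asked, and still so for the second after the job is handed in, with the robot touching nothing.
It also fails if it takes over 64 s, if anything falls off the work surface, if the arm or the gripper's body presses on something with over 40 N, if the wrist force passes 120 N, or if a joint passes its speed limit or range.

### The arm

A 6-joint arm with a two-finger parallel gripper is mounted at the origin on the work surface. World frame = base frame: x ahead of the robot, y to its left, z up, the work surface at z = 0. Lengths are in mm, angles in rad, forces in N, time in s.
With the tool pointing down it reaches from about 275 to 750 mm from the base axis. Payload 10.2 kg.
Tool frame: the origin (TCP) lies at the very end of the fingers, on their centre line; the grasp point (between the pads) lies 19 mm behind it; z points along the fingers, x is the direction in which the jaws open and shut, and the axes are right-handed (so a half turn about z gives the same grasp; the last joint's range is limited). The gripper opens to 85 mm and grips with 20 to 120 N. Pads are 22 mm wide; open, the fingers measure 114 mm over their backs; the gripper's body (76 mm by 85 mm) begins 54 mm behind the grasp point. The pads swing forward as they close: fully open they stand 13 mm farther back than shut.
Start: joints at [-1.573, 0.313, 1.498, -0, 1.331, -0.223], TCP at [114.967, -512.263, 231.294] pointing down, gripper open.
Joint ranges: [-2.94, 2.94], [-0.97, 2.17], [0.19, 2.56], [-1.23, 4.37], [0.02, 3.11], [-2.88, 2.88]. Speed limits (rad/s): [2.39, 2.39, 3.01, 3.14, 3.14, 3.14].

### API

Orientations are given as a unit quaternion [w, x, y, z].
In Python, from rig import ctrl, cams gives the robot as it stands.
- The arm moves only by the tool play_rows, never from a script. Its argument "steps" is a list of rows, each a list of 2 entries, a list of its own where there are three numbers: the shift along the tool's x, y, z normalised to -1 to 1, where 1 is 0.75 m, then the turn, a rotation vector about the tool's x, y, z normalised to -1 to 1, where 1 is 45 degrees. A call has 1 to 20 rows; each row shifts and turns the commanded pose from where the row before left it, along the tool's axes as they then stand; what a row does not reach is not made up. A row lasts 1/10 s, in which the tool goes at most 50 mm and 8.59 degrees, less where a joint would pass 70% of its speed; a pose out of reach is approached as far as the arm can. A call with a number of a shift or a turn outside -1 to 1 is refused whole. A call with a gripper value outside its range is refused whole. "grip" is the closure, from 0 (fully open) to 1 (shut), set as the call begins (left out, the last holds). The fingers move at their own pace and stop on an object; "squeeze" is the grip in N (left out, the last holds). Time passes only in rows, so rows that do not move let the fingers close. It gives the time, the measured TCP pose, the force and the opening at its end, in the units of the state.
- ctrl.sense(): the state, without advancing time (a new reading comes with each control period).
- cams.capture(name): name is "scene" or "top" or "wrist"; returns the picture (480x640x3 uint8, red, green, blue); there is no depth.
- cams.camera_info(name): a dict with "fx", "fy", "cx", "cy" (pixels), "xyz" and "attitude" of the camera in the world. Camera axes: x right, y up, looking along -z (the intrinsics and any distortion apply to the point x, -y, -z); pixel columns grow to the right and rows downward; lengths in mm; the calibration is good to about 2 mm. A picture is of the moment at which its call begins: read the wrist's pose just before it. camera_info takes no time and is no camera call; for the wrist camera it gives the pose at the moment of the call.
- ctrl.finish_job(): hands the job in, once; it reports no verdict.
Trained networks look in the newest picture that a camera, given by its name, has taken for a name from the list of things; names that differ only in an ending like _2 or _b are one class to them, and where a whole thing is asked for, a point or a joint stands for the part that bears it (a point fixed in the world has none). Each returns a list of dicts, best first, with "p" (0 to 1); they miss things now and then, are a little off and sometimes report something else, mostly with a low value. They report only what shows in the picture. A call takes as long as a camera call.
- cams.search_frame(camera, thing): "rect" ([centre column, centre row, width, height] in pixels, round what is visible of it).
- cams.tip_of(camera, thing): "pixel" ([column, row] in pixels: a listed point, or the origin of a listed thing).
The state is a dict: "time_s": time; "joints": joint angles; "dq": joint speeds; "tau": joint torques, N m; "eef_pos": TCP position; "ee_rot": TCP orientation; "force": force on the tool from outside, world axes, zero at the start; "wrist_torque": the same for the moment, N m; "grip_width": opening from 0.0 (shut) to 1.0 (fully open).
Only numpy, scipy, OpenCV 4.12 (cv2) and the standard library are available. Lean on these libraries where they do the work, as an engineer would, in place of code of your own. Each camera call takes 0.05 s, during which the arm holds its last target.

## Working session

There is one attempt and no reset: what is moved stays moved. The work goes in short steps, Python scripts to look and compute and a tool call to move; the robot and the scene stay as the last step left them, time stands still between calls to the robot, and variables do not carry over. Pictures are saved under pics/ and viewed, and the job is handed in when it is done.

Besides the shell and the picture viewer there is one more tool, called after "Request:" as name([rows], argument=value, ...), one row to a line, values as JSON. play_rows: Moves the arm, as the interface text tells. Its arguments: {"type":"object","properties":{"steps":{"type":"array"},"grip":{"type":"number"},"squeeze":{"type":"number"}},"required":["steps"]}

```bash
ls; mkdir -p pics; python3 - <<'E'
from rig import ctrl,cams
import cv2
print(ctrl.sense())
for n in ("scene","top","wrist"):
    im=cams.capture(n); cv2.imwrite(f"pics/{n}0.png",im[:,:,::-1]); print(n,cams.camera_info(n))
    for t in ("cam_knob","cover_handle","stud_head","machine"):
        print(t,cams.tip_of(n,t)[:2])
print(ctrl.sense()["time_s"])
E
```

```text
pics
{'time_s': 0.0, 'joints': array([-1.57341762e+00,  3.13487253e-01,  1.49846456e+00, -1.75257778e-05,
        1.33100425e+00, -2.23396045e-01]), 'dq': array([ 0.00198645, -0.0003975 , -0.00142944,  0.00165357,  0.00154311,
        0.00058759]), 'tau': array([ 2.76197723e-03, -4.12269759e+01, -2.59738469e+01, -4.48222306e-05,
        4.21507575e-03, -2.50346218e-06]), 'eef_pos': array([ 114.95398501, -511.9852681 ,  230.70567571]), 'ee_rot': array([-5.28018980e-04,  7.80701332e-01, -6.24903965e-01, -4.31261392e-04]), 'force': array([-0.48321871, -0.09529643,  0.00848394]), 'wrist_torque': array([ 0.01816897, -0.00706017,  0.04126558]), 'grip_width': 0.9985081379296046}
scene {'fx': 456.3125279010295, 'fy': 456.3125279010295, 'cx': 315.99856680285586, 'cy': 234.02096966345772, 'xyz': array([1440.27109697, -120.49420695, 1018.02307102]), 'attitude': array([0.69478266, 0.27871019, 0.23697258, 0.61922668])}
cam_knob [{'pixel': [232.9, 190.1], 'p': 0.81}]
cover_handle [{'pixel': [303.6, 159.2], 'p': 0.9}]
stud_head [{'pixel': [262.2, 184.6], 'p': 0.63}]
machine [{'pixel': [294.4, 246.6], 'p': 0.67}]
top {'fx': 476.14216254221867, 'fy': 476.14216254221867, 'cx': 317.61660270534406, 'cy': 240.1560991961535, 'xyz': array([ 511.7413171 ,  -30.56103604, 1564.72089339]), 'attitude': array([ 0.71435376,  0.03626163, -0.02644288, -0.69834416])}
cam_knob [{'pixel': [390.3, 284.0], 'p': 0.68}]
cover_handle [{'pixel': [321.3, 270.6], 'p': 0.74}]
stud_head [{'pixel': [362.8, 278.2], 'p': 0.76}]
machine []
wrist {'fx': 393.01627912467796, 'fy': 393.01627912467796, 'cx': 327.061220585255, 'cy': 242.5868741374272, 'xyz': array([ 185.42177796, -496.96267617,  373.90600068]), 'attitude': array([ 0.77256584, -0.11214644,  0.08966613, -0.61848621])}
cam_knob []
cover_handle []
stud_head []
machine []
0.75
```

View pics/scene0.png

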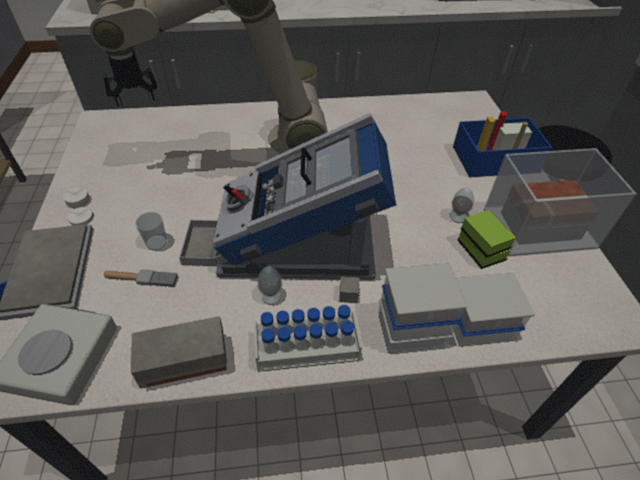

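View pics/top0.png

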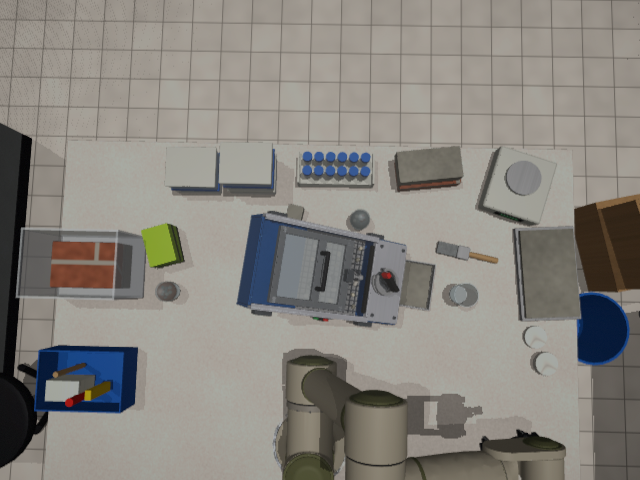

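```bash
cat > h.py <<'E'
import numpy as np, cv2
from scipy.spatial.transform import Rotation as R
def rot(q): return R.from_quat([q[1],q[2],q[3],q[0]])
def ray(ci,px):
    d=np.array([(px[0]-ci['cx'])/ci['fx'],-(px[1]-ci['cy'])/ci['fy'],-1.])
    d=rot(ci['attitude']).apply(d); return np.array(ci['xyz']),d/np.linalg.norm(d)
def tri(obs):
    A=np.zeros((3,3));b=np.zeros(3)
    for ci,px in obs:
        o,d=ray(ci,px);P=np.eye(3)-np.outer(d,d);A+=P;b+=P@o
    x=np.linalg.solve(A,b)
    return x,[np.linalg.norm(np.cross(x-ray(c,p)[0],ray(c,p)[1])) for c,p in obs]
def proj(ci,X):
    v=rot(ci['attitude']).inv().apply(np.asarray(X)-ci['xyz'])
    return np.array([ci['cx']-ci['fx']*v[0]/v[2],ci['cy']+ci['fy']*v[1]/v[2]])
E
python3 - <<'E'
from rig import cams
from h import *
s,t=cams.camera_info('scene'),cams.camera_info('top')
for n,a,b in (("knob",(232.9,190.1),(390.3,284)),("handle",(303.6,159.2),(321.3,270.6)),("stud",(262.2,184.6),(362.8,278.2))):
    print(n,tri([(s,a),(t,b)]))
for n in ('scene','top'):
    im=cv2.imread(f'pics/{n}0.png')
    x0,y0=(200,120) if n=='scene' else (290,220)
    c=im[y0:y0+100,x0:x0+133]; cv2.imwrite(f'pics/{n}0z.png',cv2.resize(c,(798,600),interpolation=cv2.INTER_CUBIC))
E
```

```text
knob (array([ 512.13449245, -217.88863036,  207.35511488]), [np.float64(1.1986253758647838), np.float64(1.1986253758649035)])
handle (array([542.4214546 , -27.12268136, 318.19908503]), [np.float64(3.713957542457235), np.float64(3.7139575424572375)])
stud (array([ 526.44991926, -138.57858927,  231.78293097]), [np.float64(0.47696336368774195), np.float64(0.4769633636877267)])
```

View zoomed.

View pics/scene0z.png

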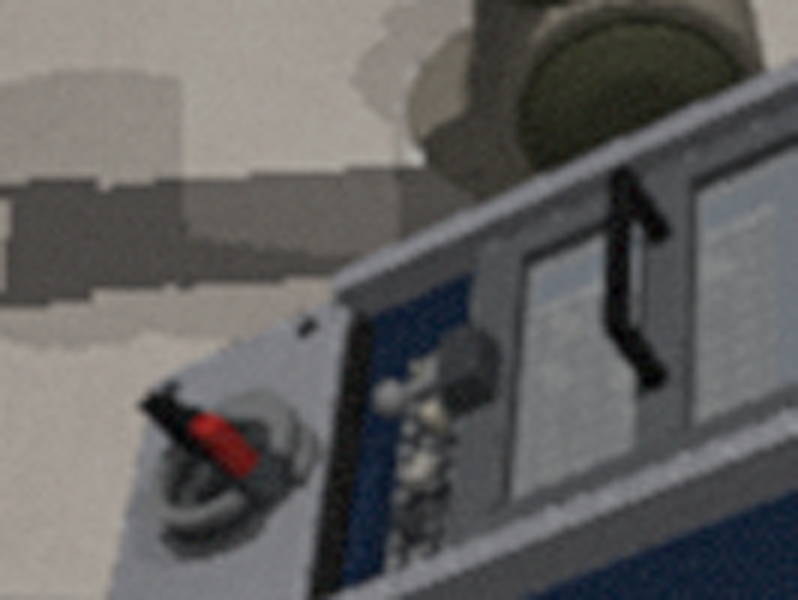

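View pics/top0z.png

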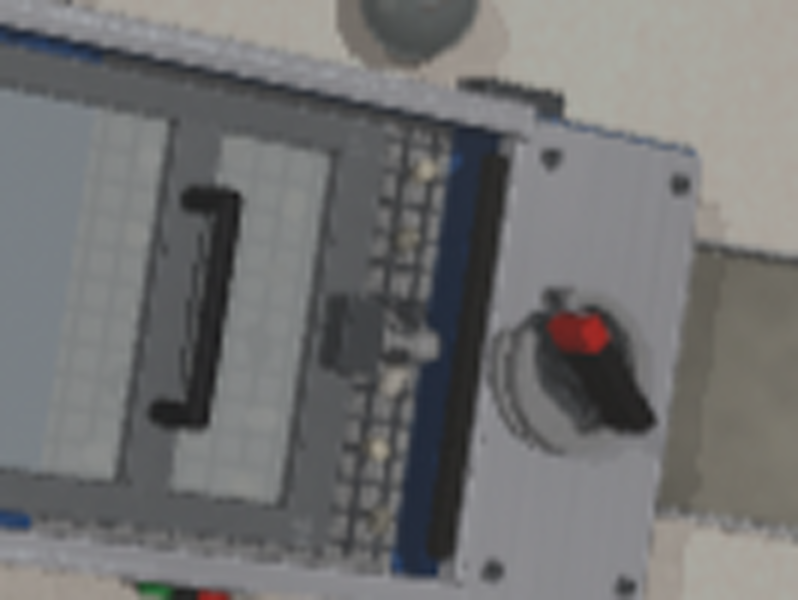

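```bash
python3 - <<'E'
from rig import cams
from h import *
s,t=cams.camera_info('scene'),cams.camera_info('top')
S=lambda x,y:(200+x/6-.5,120+y/6-.5)
T=lambda x,y:(290+x/6-.5,220+y/6-.5)
P={}
for n,a,b in (("barA",S(617,322),T(228,196)),("barB",S(622,178),T(198,420)),("stud",S(390,395),T(425,345)),("knobred",S(240,470),T(575,330)),("red2",S(200,425),T(603,335)),("black",S(158,400),T(645,415)),):
    P[n],r=tri([(s,a),(t,b)]); print(n,P[n].round(1),r[0].round(1))
bar=P['barA']-P['barB']; print(np.degrees(np.arctan2(bar[1],bar[0])),np.linalg.norm(bar))
h=(P['barA']+P['barB'])/2; k=np.array([512.1,-217.9,207.4]); d=h-k
for yaw in (-8,-10,-12):
    y=np.radians(yaw); u=np.array([-np.sin(y),np.cos(y),0]); xs=np.array([np.cos(y),np.sin(y),0])
    up=np.cos(np.pi/6)*u+np.array([0,0,.5]); n=np.cross(xs,up)
    for q in ('handle','stud'):
        d=(h if q=='handle' else P['stud'])-k; print(yaw,q,d@xs,d@up,d@n)
E
```

```text
barA [591.6 -38.8 315.1] 0.2
barB [493.7 -27.3 312.5] 0.3
stud [ 529.6 -132.2  231.4] 0.1
knobred [ 538.8 -202.7  202.6] 2.7
red2 [ 536.2 -214.8  227.5] 0.4
black [ 499.5 -236.1  211.8] 1.3
-6.6928345534221885 98.5922605349767
-8 handle 4.489374167959814 215.40958413761223 -1.4923895897805837
-8 stud 5.411088858640471 87.58639818518172 -22.84916666984429
-10 handle -2.0499095756884147 215.4464603764576 -1.5136800962046755
-10 stud 2.36188213691423 87.70389853172438 -22.91700552655057
-12 handle -8.586695820283037 215.28567181558702 -1.4208487773034166
-12 stud -0.6902021743757876 87.72916853144766 -22.931595167693228
```

```bash
cat >> h.py <<'E'
def frame(yawdeg):
    y=np.radians(yawdeg); u=np.array([-np.sin(y),np.cos(y),0]); xs=np.array([np.cos(y),np.sin(y),0])
    up=np.cos(np.pi/6)*u+np.array([0,0,.5]); return xs,up,np.cross(xs,up)
def Rtool(yawdeg,th,flip=0):
    """tool z=-n, tool x across bar turned th clockwise"""
    xs,up,n=frame(yawdeg)
    b=np.cos(th)*up+np.sin(th)*xs   # bar dir (red)
    x=np.cross(b,n)*(-1 if flip else 1)
    z=-n; return R.from_matrix(np.column_stack([x,np.cross(z,x),z]))
def rows(Rc,pc,Rt,pt,nmin=1):
    """print tool-frame constant shift/turn"""
    rv=(Rc.inv()*Rt).as_rotvec(); d=Rc.inv().apply(pt-pc)
    return d,np.degrees(rv)
E
python3 - <<'E'
from rig import cams
from h import *
for j1 in (-.83,-.6):
  for th in (0,.81,1.9):
    for fl in (0,1):
      M=Rtool(-9,th,fl)
      W=(R.from_euler('Z',j1)*R.from_euler('Y',1.8)).inv()*M*R.from_euler('Z',-np.pi)
      e=W.as_euler('ZYZ'); e2=np.array([e[0]+np.pi,-e[1],e[2]+np.pi]); w=lambda a:(a+np.pi)%(2*np.pi)-np.pi
      print(j1,th,fl,e.round(2),np.array([w(e2[0]),e2[1],w(e2[2])]).round(2))
E
```

```text
-0.83 0 0 [ 0.4   1.68 -0.7 ] [-2.74 -1.68  2.44]
-0.83 0 1 [0.4  1.68 2.44] [-2.74 -1.68 -0.7 ]
-0.83 0.81 0 [0.4  1.68 0.11] [-2.74 -1.68 -3.03]
-0.83 0.81 1 [ 0.4   1.68 -3.03] [-2.74 -1.68  0.11]
-0.83 1.9 0 [0.4  1.68 1.2 ] [-2.74 -1.68 -1.94]
-0.83 1.9 1 [ 0.4   1.68 -1.94] [-2.74 -1.68  1.2 ]
-0.6 0 0 [ 0.47  1.58 -0.5 ] [-2.67 -1.58  2.65]
-0.6 0 1 [0.47 1.58 2.65] [-2.67 -1.58 -0.5 ]
-0.6 0.81 0 [0.47 1.58 0.31] [-2.67 -1.58 -2.83]
-0.6 0.81 1 [ 0.47  1.58 -2.83] [-2.67 -1.58  0.31]
-0.6 1.9 0 [0.47 1.58 1.4 ] [-2.67 -1.58 -1.74]
-0.6 1.9 1 [ 0.47  1.58 -1.74] [-2.67 -1.58  1.4 ]
```

```bash
cat >> h.py <<'E'
import json
def plan(pt,Rt,N=None,pc=None,Rc=None,dec=4,vmax=45.,wmax=8.0):
    from rig import ctrl
    s=ctrl.sense()
    if pc is None: pc=np.array(s['eef_pos']); Rc=rot(s['ee_rot'])
    rv=(Rc.inv()*Rt).as_rotvec(degrees=True); D=np.asarray(pt)-pc
    n=N or int(np.ceil(max(np.linalg.norm(D)/vmax,np.linalg.norm(rv)/wmax,1)))
    out=[];p=pc.copy();r=Rc
    for i in range(n):
        d=r.inv().apply((pc+D*(i+1)/n)-p)
        a=np.round(d/750,dec); b=np.round(rv/n/45,dec)
        out.append([a.tolist(),b.tolist()])
        p=p+r.apply(a*750); r=r*R.from_rotvec(b*45,degrees=True)
    print(n,'rot',rv.round(1),'D',D.round(1),'err',(p-pt).round(2),(r.inv()*Rt).as_rotvec(degrees=True).round(2)); print(json.dumps(out))
K=np.array([512.1,-217.9,207.4]); YAW=-9.
E
python3 - <<'E'
from h import *
xs,up,n=frame(YAW)
plan(K+130*n+10*up,Rtool(YAW,.81))
E
```

```text
11 rot [ 16.3 -25.4 -21.4] D [388.3 238.7  93.7] err [-0.02  0.01 -0.03] [-0.02  0.02  0.  ]
[[[-0.0179, -0.0523, -0.0114], [0.0329, -0.0514, -0.0433]], [[-0.0166, -0.0531, -0.0093], [0.0329, -0.0514, -0.0433]], [[-0.015, -0.0539, -0.0072], [0.0329, -0.0514, -0.0433]], [[-0.0135, -0.0545, -0.0053], [0.0329, -0.0514, -0.0433]], [[-0.0118, -0.055, -0.0034], [0.0329, -0.0514, -0.0433]], [[-0.01, -0.0555, -0.0015], [0.0329, -0.0514, -0.0433]], [[-0.0081, -0.0558, 0.0003], [0.0329, -0.0514, -0.0433]], [[-0.0062, -0.0561, 0.002], [0.0329, -0.0514, -0.0433]], [[-0.0042, -0.0561, 0.0037], [0.0329, -0.0514, -0.0433]], [[-0.0021, -0.0561, 0.0053], [0.0329, -0.0514, -0.0433]], [[0.0001, -0.056, 0.0068], [0.0329, -0.0514, -0.0433]]]
```

Request:
play_rows([
  [[-0.018,-0.052,-0.011],[0.033,-0.051,-0.043]],
  [[-0.017,-0.053,-0.009],[0.033,-0.051,-0.043]],
  [[-0.015,-0.054,-0.007],[0.033,-0.051,-0.043]],
  [[-0.013,-0.055,-0.005],[0.033,-0.051,-0.043]],
  [[-0.012,-0.055,-0.003],[0.033,-0.051,-0.043]],
  [[-0.01,-0.055,-0.001],[0.033,-0.051,-0.043]],
  [[-0.008,-0.056,0],[0.033,-0.051,-0.043]],
  [[-0.006,-0.056,0.002],[0.033,-0.051,-0.043]],
  [[-0.004,-0.056,0.004],[0.033,-0.051,-0.043]],
  [[-0.002,-0.056,0.005],[0.033,-0.051,-0.043]],
  [[0,-0.056,0.007],[0.033,-0.051,-0.043]],
  [[0,0,0],[0,0,0]],
  [[0,0,0],[0,0,0]],
])

```text
time_s: 2.05
eef_pos: [503.6, -273.9, 322.8]
ee_rot: [-0.244, 0.855, -0.45, -0.082]
force: [-0.6, 0.1, -0.5]
grip_width: 0.999
```

```bash
cat > look.py <<'E'
import sys
from rig import ctrl,cams
from h import *
tag=sys.argv[1]
st=ctrl.sense(); ci=cams.camera_info('wrist'); im=cams.capture('wrist')
cv2.imwrite(f'pics/w{tag}.png',im[:,:,::-1]); json.dump({k:(v.tolist() if hasattr(v,'tolist') else v) for k,v in ci.items()},open(f'pics/w{tag}.json','w'))
print(st['time_s'],st['joints'].round(3),st['eef_pos'].round(1),st['force'].round(1),st['grip_width'])
for t in sys.argv[2:]: print(t,cams.tip_of('wrist',t)[:2])
E
python3 look.py 1 cam_knob cover_handle stud_head
```

```text
2.05 [-0.877  0.521  1.047  0.409  1.907  0.163] [ 503.6 -273.9  322.8] [-0.6  0.1 -0.5] 0.9987453625280657
cam_knob [{'pixel': [340.0, 236.9], 'p': 0.97}, {'pixel': [447.8, 81.4], 'p': 0.63}]
cover_handle [{'pixel': [82.9, 5.8], 'p': 0.9}]
stud_head [{'pixel': [253.6, 145.5], 'p': 0.88}]
```

View pics/w1.png

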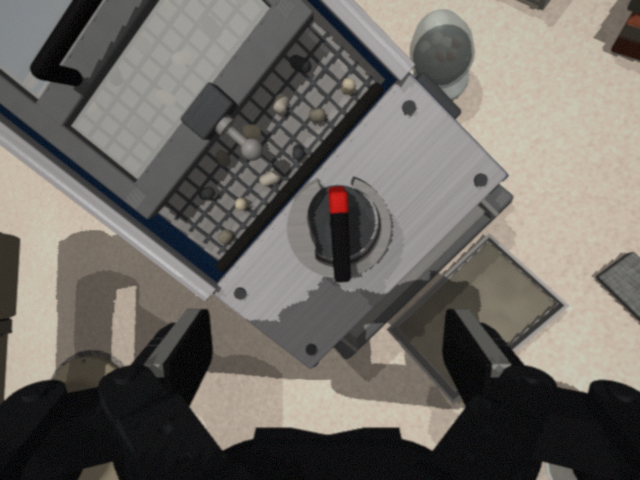

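```bash
python3 - <<'E'
from rig import cams
from h import *
s,t=cams.camera_info('scene'),cams.camera_info('top')
w=json.load(open('pics/w1.json'))
S=lambda x,y:(200+x/6-.5,120+y/6-.5)
T=lambda x,y:(290+x/6-.5,220+y/6-.5)
print('knob',tri([(s,(232.9,190.1)),(t,(390.3,284)),(w,(340,236.9))]), tri([(t,(390.3,284)),(w,(340,236.9))]))
st=tri([(s,S(390,395)),(t,T(425,345)),(w,(251,148))]);print('stud',st)
xs,up,n=frame(-9)
def onp(px,P0):
    o,d=ray(w,px); return o+d*((P0-o)@n)/(d@n)
# screws: plane offset
k=tri([(s,(232.9,190.1)),(t,(390.3,284)),(w,(340,236.9))])[0]
P0=k-40*n
q=[onp(p,P0) for p in ((409,107),(481,180),(240,293),(311,349))]
for a,b in ((2,0),(3,1)):
    v=q[b]-q[a]; print('xs yaw',np.degrees(np.arctan2(v[1],v[0])),v,v[2])
for a,b in ((1,0),(3,2)):
    v=q[b]-q[a]; print('up yaw',np.degrees(np.arctan2(-v[0],v[1])),v)
a,b=onp((338,188),k+15*n),onp((343,280),k+15*n); v=a-b
print('ang',np.arctan2(v@xs,v@up),np.linalg.norm(v),(a+b)/2-15*n,np.degrees(np.arctan2(v@xs,v@up)))
for X in (k,st[0]): print(proj(s,X),proj(t,X),proj(w,X))
print((st[0]-k)@xs,(st[0]-k)@up,(st[0]-k)@n)
E
python3 -c "
import cv2
im=cv2.imread('pics/w1.png');cv2.imwrite('pics/w1z.png',cv2.resize(im[160:310,240:440],(800,600),interpolation=cv2.INTER_CUBIC))"
```

```text
knob (array([ 513.72035136, -218.49013902,  207.23408957]), [np.float64(2.125221174826917), np.float64(1.7220131745529748), np.float64(2.785183561223238)]) (array([ 513.89737499, -219.15344105,  203.39940196]), [np.float64(1.8488446569207453), np.float64(1.8488446569206485)])
stud (array([ 529.56244878, -132.31149281,  231.15678985]), [np.float64(0.16751170713013264), np.float64(0.1338365351042478), np.float64(0.19898860337259985)])
xs yaw -7.74204604606422 [201.36015652 -27.37544403   2.57571051] 2.5757105131054914
xs yaw -7.706500353656083 [201.31932337 -27.24269853   2.64771965] 2.647719645102427
up yaw -7.529288323233903 [ 9.20858356 69.67091235 40.56098547]
up yaw -7.482188115314276 [ 9.1677504  69.80365785 40.63299461]
ang 0.7497544389503773 64.58794635296923 [ 520.17506676 -217.2526421   208.52273609] 42.95776502305556
[232.21558483 190.52563778] [390.08447344 283.42564395] [336.4220475  238.41565414]
[264.49509019 185.39771595] [360.3778907  277.01858872] [250.73174806 147.91314499]
2.1657444922192033 87.82161970120193 -23.080280885476537
```

View pics/w1z.png

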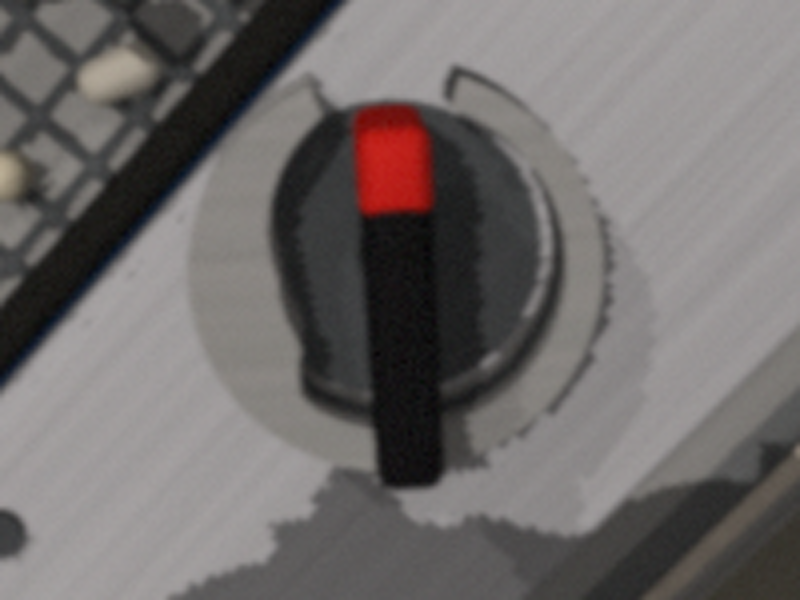

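```bash
cat > ov.py <<'E'
from rig import cams
from h import *
import sys
K=np.array(eval(sys.argv[1])); th=float(sys.argv[2]); yaw=float(sys.argv[3]); tag=sys.argv[4]; wt=sys.argv[5]
xs,up,n=frame(yaw); b=np.cos(th)*up+np.sin(th)*xs; c=np.cross(b,n)
def draw(f,ci,x0,y0,w,h,o):
    im=cv2.imread(f)[y0:y0+h,x0:x0+w]; k=800/w; im=cv2.resize(im,(800,600),interpolation=cv2.INTER_CUBIC)
    def L(P,col,cl=True): cv2.polylines(im,[np.int32([(proj(ci,p)-[x0,y0]+.5)*k for p in P])],cl,col,1)
    for hh,col in ((15,(0,255,0)),(-15,(255,255,0))):
        L([K+hh*n+a*b*32+d*c*6 for a,d in((1,1),(1,-1),(-1,-1),(-1,1))],col)
    L([K-15*n+39*(np.cos(a)*xs+np.sin(a)*up) for a in np.linspace(0,6.28,60)],(255,0,255))
    L([K+15*n,K+15*n+32*b],(0,255,255)); return cv2.imwrite(o,im)
draw(f'pics/w{wt}.png',json.load(open(f'pics/w{wt}.json')),240,160,200,150,f'pics/ow{tag}.png')
draw('pics/scene0.png',cams.camera_info('scene'),200,160,80,60,f'pics/os{tag}.png')
draw('pics/top0.png',cams.camera_info('top'),350,250,80,60,f'pics/ot{tag}.png')
ims=[cv2.resize(cv2.imread(f'pics/o{a}{tag}.png'),(400,300)) for a in 'ts']
cv2.imwrite(f'pics/oc{tag}.png',np.hstack(ims))
E
python3 ov.py "[514,-218.5,206]" 0.75 -7.6 1 1
```

```text
(no output)
```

View pics/ow1.png

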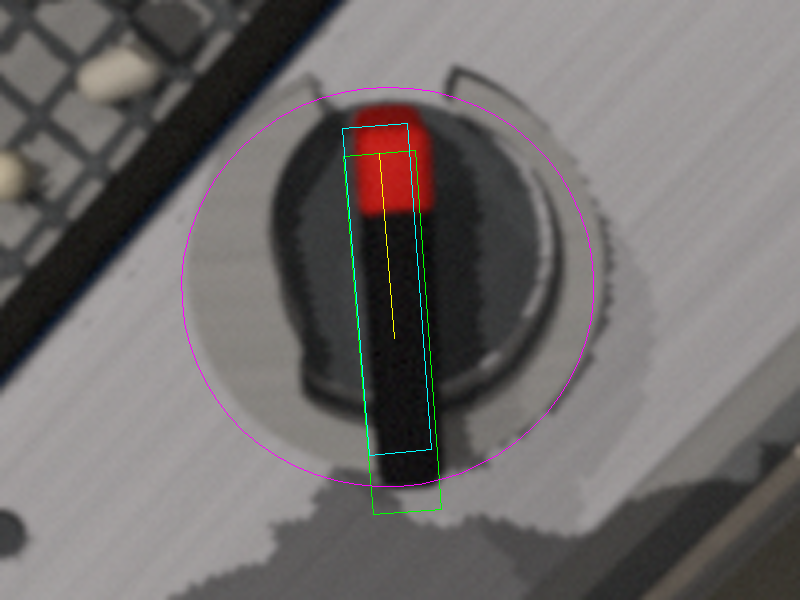

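View pics/oc1.png

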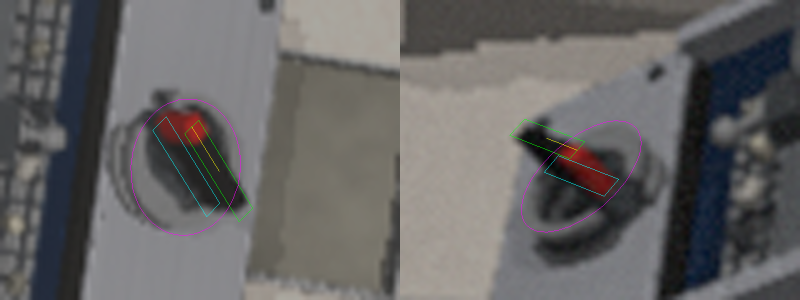

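```bash
python3 ov.py "[517.5,-213.5,206]" 0.73 -7.6 2 1
```

```text
(no output)
```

View pics/ow2.png

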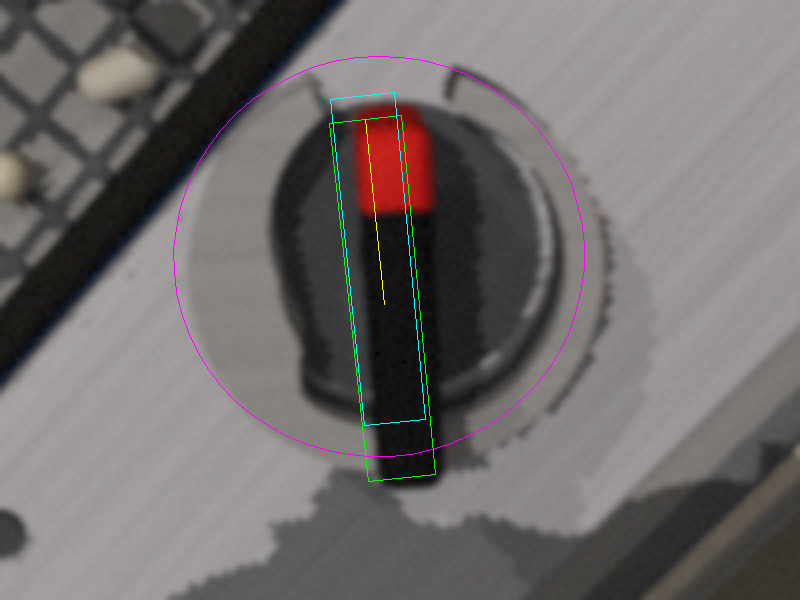

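View pics/oc2.png

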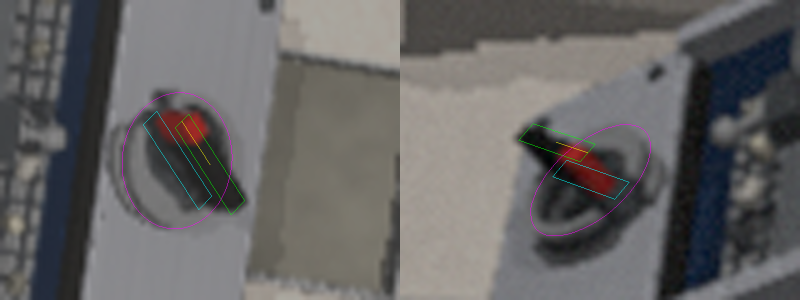

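```bash
python3 ov.py "[519.5,-216,203.5]" 0.78 -7.6 3 1
```

```text
(no output)
```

View pics/ow3.png

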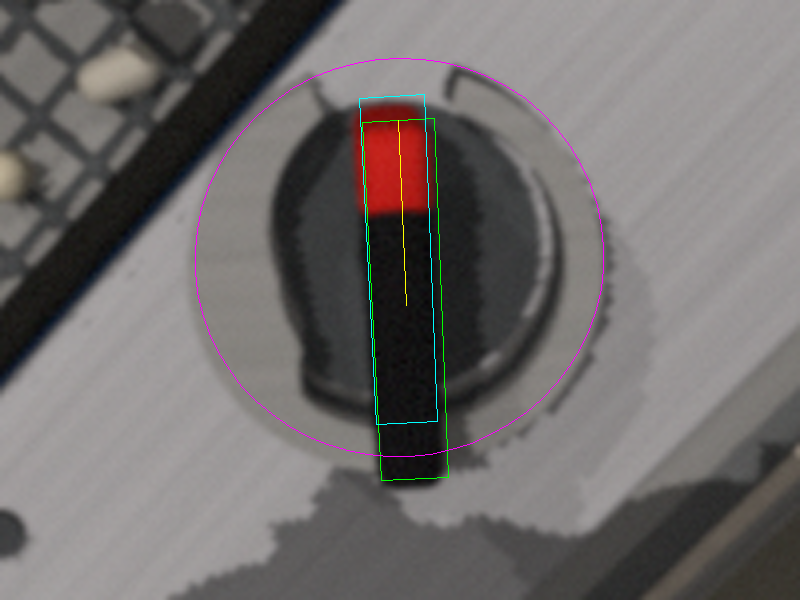

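View pics/oc3.png

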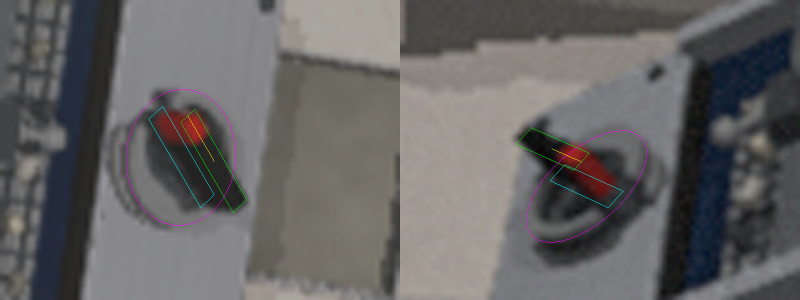

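```bash
sed -i 's/^K=.*/K=np.array([518.1,-216.,203.5]); YAW=-7.6/' h.py; python3 - <<'E'
from h import *
xs,up,n=frame(YAW)
plan(K+50*n,Rtool(YAW,.765),dec=3)
E
```

```text
2 rot [-0.6 -0.7 -4. ] D [ 12.1  33.9 -76.6] err [-0.3   0.07  0.01] [-0.02 -0.02 -0.02]
[[[0.006, 0.0, 0.056], [-0.006, -0.008, -0.044]], [[0.007, 0.001, 0.056], [-0.006, -0.008, -0.044]]]
```

Request:
play_rows([
  [[0.006,0.0,0.056],[-0.006,-0.008,-0.044]],
  [[0.006,0.001,0.056],[-0.006,-0.008,-0.044]],
  [[0,0,0],[0,0,0]],
  [[0,0,0],[0,0,0]],
], grip=0.4, squeeze=30)

```text
time_s: 2.65
eef_pos: [514.5, -240.1, 248.0]
ee_rot: [-0.246, 0.87, -0.419, -0.08]
force: [-0.0, 0.0, 1.3]
grip_width: 0.593
```

```bash
python3 look.py 2; sed -i 's/,240,160,200,150,/,160,160,320,240,/' ov.py;  python3 ov.py "[518.1,-216,203.5]" 0.765 -7.6 4 2
```

```text
2.65 [-0.824  0.533  1.219  0.401  1.728  0.068] [ 514.5 -240.1  248. ] [-0.   0.   1.3] 0.5931919947530071
```

View pics/ow4.png

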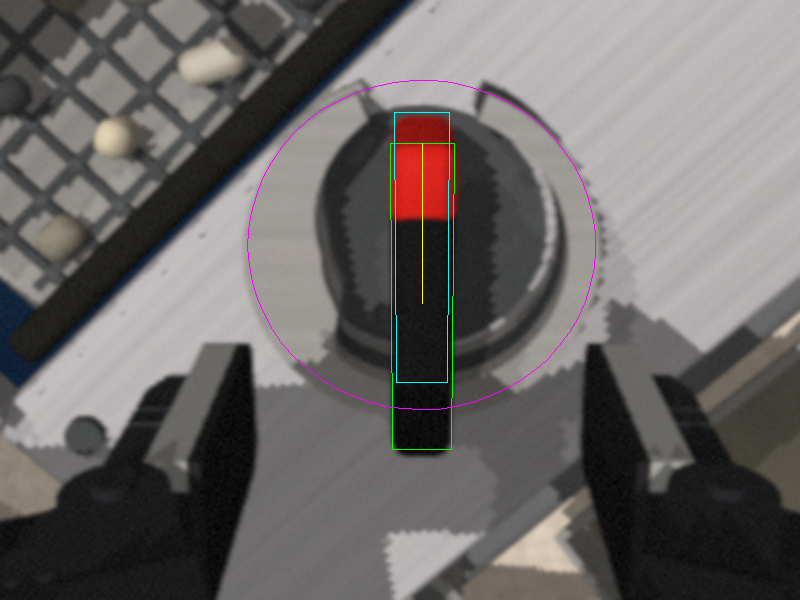

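```bash
python3 - <<'E'
from h import *
xs,up,n=frame(YAW); b=np.cos(.765)*up+np.sin(.765)*xs
print(K-b); plan(K-b-10*n,Rtool(YAW,.765),dec=3,vmax=16)
E
```

```text
[ 517.33092131 -216.52765504  203.13930882]
4 rot [-0.  -0.2  0. ] D [  3.2  29.1 -54.4] err [0.23 0.04 0.28] [-0.03  0.03  0.04]
[[[0.0, 0.001, 0.021], [-0.0, -0.001, 0.0]], [[0.0, 0.0, 0.02], [-0.0, -0.001, 0.0]], [[0.001, 0.001, 0.021], [-0.0, -0.001, 0.0]], [[-0.0, 0.0, 0.02], [-0.0, -0.001, 0.0]]]
```

Request:
play_rows([
  [[0.0,0.001,0.021],[0,0,0]],
  [[0.0,0.0,0.02],[0,0,0]],
  [[0,0.001,0.021],[0,0,0]],
  [[0,0.0,0.02],[0,0,0]],
  [[0,0,0],[0,0,0]],
  [[0,0,0],[0,0,0]],
])

```text
time_s: 3.3
eef_pos: [517.9, -211.0, 194.9]
ee_rot: [-0.246, 0.871, -0.419, -0.079]
force: [0.7, -0.1, 0.1]
grip_width: 0.6
```

Request:
play_rows([
  [[0,0,0],[0,0,0]],
  [[0,0,0],[0,0,0]],
  [[0,0,0],[0,0,0]],
  [[0,0,0],[0,0,0]],
  [[0,0,0],[0,0,0]],
  [[0,0,0],[0,0,0]],
], grip=1, squeeze=30)

```text
time_s: 3.9
eef_pos: [518.0, -210.7, 194.2]
ee_rot: [-0.246, 0.871, -0.419, -0.079]
force: [0.5, -4.7, 6.0]
grip_width: 0.136
```

```bash
python3 look.py 3; python3 -c "
from rig import ctrl;print(ctrl.sense()['wrist_torque'])"
```

```text
3.9 [-0.786  0.543  1.346  0.409  1.586  0.047] [ 518.  -210.7  194.2] [ 0.5 -4.7  6. ] 0.13558849122119254
[-0.21500887  0.09513793  0.01598006]
```

View pics/w3.png

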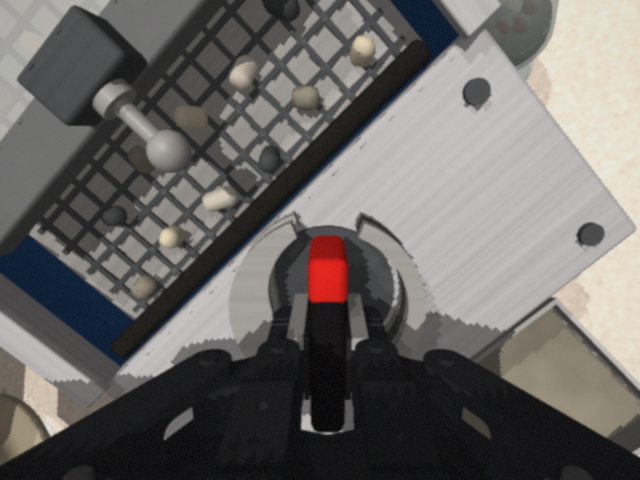

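Request:
play_rows([
  [[0,0,-0.003],[0,0,0]],
  [[0,0,0],[0,0,-0.1]],
  [[0,0,0],[0,0,-0.13]],
  [[0,0,0],[0,0,-0.13]],
  [[0,0,0],[0,0,-0.13]],
  [[0,0,0],[0,0,-0.13]],
  [[0,0,0],[0,0,-0.13]],
  [[0,0,0],[0,0,-0.13]],
  [[0,0,0],[0,0,0]],
  [[0,0,0],[0,0,0]],
])

```text
time_s: 4.95
eef_pos: [518.7, -211.2, 194.1]
ee_rot: [-0.258, 0.961, -0.099, 0.009]
force: [11.5, -1.2, -9.5]
grip_width: 0.139
```

```bash
python3 look.py 4; cat > tq.py <<'E'
from rig import ctrl
from h import *
s=ctrl.sense();Rr=rot(s['ee_rot']);xs,up,n=frame(YAW)
M=Rr.as_matrix();x=M[:,0]
print('th',np.arctan2(-(x@up),x@xs),'tilt',np.degrees(np.arccos(-M[:,2]@n)),'tool torque',Rr.inv().apply(s['wrist_torque']).round(3),'tool force',Rr.inv().apply(s['force']).round(1),'grip',s['grip_width'],s['time_s'],s['eef_pos'].round(1))
E
python3 tq.py
```

```text
4.95 [-0.786  0.545  1.344  0.41   1.587 -0.644] [ 518.7 -211.2  194.1] [11.5 -1.2 -9.5] 0.13928039159153505
th 0.07278184217569564 tilt 0.15729255024768093 tool torque [-0.755  1.855 -0.031] tool force [12.6  4.9  8. ] grip 0.1336617143834591 5.0 [ 518.7 -211.2  194.1]
```

View pics/w4.png

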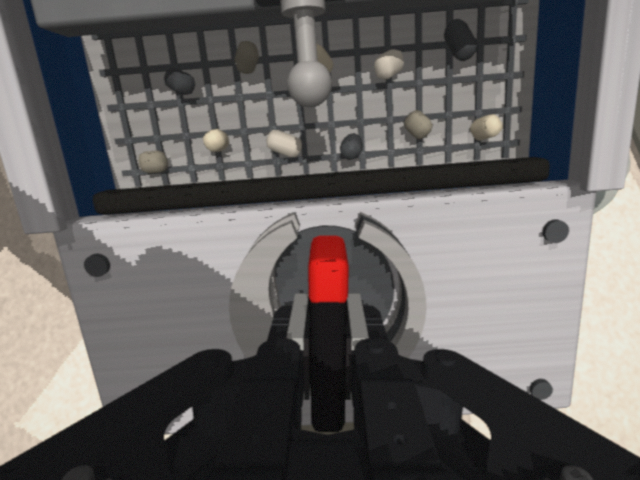

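Request:
play_rows([
  [[0.001,0,0.001],[0,0,-0.05]],
  [[0.001,0,0.001],[0,0,-0.05]],
  [[0,0,0],[0,0,0]],
  [[0,0,0],[0,0,0]],
])

```text
time_s: 5.4
eef_pos: [519.0, -211.2, 194.0]
ee_rot: [-0.258, 0.964, -0.062, 0.018]
force: [-0.6, -5.3, 2.7]
grip_width: 0.134
```

```bash
python3 tq.py
```

```text
th -0.004983893239590593 tilt 0.059598067478986695 tool torque [-0.606 -0.116 -0.037] tool force [ 0.1  3.3 -5. ] grip 0.1336272454803357 5.4 [ 519.  -211.2  194. ]
```

Request:
play_rows([
  [[0,0,0],[0,0,-0.04]],
  [[0,0,0],[0,0,0]],
  [[0,0,0],[0,0,0]],
])

```text
time_s: 5.7
eef_pos: [519.0, -211.2, 194.1]
ee_rot: [-0.258, 0.965, -0.047, 0.022]
force: [-0.0, -5.0, 3.6]
grip_width: 0.136
```

```bash
python3 tq.py
```

```text
th -0.034736081745808715 tilt 0.060759357422280315 tool torque [-0.567 -0.106  0.884] tool force [ 0.6  2.5 -5.6] grip 0.13630392076332404 5.7 [ 519.  -211.2  194.1]
```

Request:
play_rows([
  [[0,0,0],[0,0,0.035]],
  [[0,0,0],[0,0,0]],
  [[0,0,0],[0,0,0]],
  [[0,0,0],[0,0,0]],
], grip=0.4)

```text
time_s: 6.1
eef_pos: [519.0, -210.0, 193.6]
ee_rot: [-0.259, 0.964, -0.059, 0.018]
force: [-0.2, -0.2, -0.0]
grip_width: 0.593
```

```bash
python3 tq.py; python3 - <<'E'
from h import *
from rig import ctrl
s=ctrl.sense(); p=s['eef_pos']; Rc=rot(s['ee_rot'])
xs,up,n=frame(YAW); h=np.array([542.6,-33,313.8])
p1=p-Rc.apply([0,0,80*.999])
plan(h+85*n,Rtool(YAW,np.pi/2),pc=p1,Rc=Rc,dec=3)
E
```

```text
th -0.009411121190567955 tilt 0.08367472585189735 tool torque [-0.198  0.023  0.016] tool force [-0.1  0.2 -0.1] grip 0.5933719443456029 6.1 [ 519.  -210.   193.6]
12 rot [ 0.   0.1 90.5] D [ 23.2 174.5 124.6] err [-0.14 -0.01 -0.21] [ 0.06  0.05 -0.18]
[[[0.0, -0.024, -0.002], [0.0, 0.0, 0.168]], [[-0.003, -0.024, -0.002], [0.0, 0.0, 0.168]], [[-0.006, -0.023, -0.003], [0.0, 0.0, 0.168]], [[-0.009, -0.022, -0.002], [0.0, 0.0, 0.168]], [[-0.011, -0.021, -0.002], [0.0, 0.0, 0.168]], [[-0.015, -0.019, -0.002], [0.0, 0.0, 0.168]], [[-0.017, -0.016, -0.002], [0.0, 0.0, 0.168]], [[-0.019, -0.015, -0.002], [0.0, 0.0, 0.168]], [[-0.02, -0.012, -0.003], [0.0, 0.0, 0.168]], [[-0.022, -0.009, -0.002], [0.0, 0.0, 0.168]], [[-0.023, -0.006, -0.002], [0.0, 0.0, 0.168]], [[-0.024, -0.003, -0.002], [0.0, 0.0, 0.168]]]
```

Request:
play_rows([
  [[0,0,-0.053],[0,0,0]],
  [[0,0,-0.053],[0,0,0]],
  [[0.0,-0.024,-0.002],[0.0,0.0,0.168]],
  [[-0.003,-0.024,-0.002],[0.0,0.0,0.168]],
  [[-0.006,-0.023,-0.003],[0.0,0.0,0.168]],
  [[-0.009,-0.022,-0.002],[0.0,0.0,0.168]],
  [[-0.011,-0.021,-0.002],[0.0,0.0,0.168]],
  [[-0.015,-0.019,-0.002],[0.0,0.0,0.168]],
  [[-0.017,-0.016,-0.002],[0.0,0.0,0.168]],
  [[-0.019,-0.015,-0.002],[0.0,0.0,0.168]],
  [[-0.02,-0.012,-0.003],[0.0,0.0,0.168]],
  [[-0.022,-0.009,-0.002],[0.0,0.0,0.168]],
  [[-0.023,-0.006,-0.002],[0.0,0.0,0.168]],
  [[-0.024,-0.003,-0.002],[0.0,0.0,0.168]],
  [[0,0,0],[0,0,0]],
  [[0,0,0],[0,0,0]],
])

```text
time_s: 7.7
eef_pos: [536.5, -75.4, 386.4]
ee_rot: [0.195, -0.637, 0.726, 0.171]
force: [0.6, -0.2, -0.7]
grip_width: 0.603
```

```bash
python3 tq.py; python3 look.py 5 cover_handle stud_head
```

```text
th 1.5702150349680677 tilt 0.06416802287624603 tool torque [-0.025  0.292  0.031] tool force [ 0.5 -0.6  0.5] grip 0.6030637993847027 7.7 [536.5 -75.4 386.4]
7.7 [-0.581  0.34   1.153  0.489  1.86   1.214] [536.5 -75.4 386.4] [ 0.6 -0.2 -0.7] 0.6030637993847027
cover_handle [{'pixel': [327.3, 251.0], 'p': 0.58}]
stud_head [{'pixel': [520.6, 238.4], 'p': 0.56}]
```

View pics/w5.png

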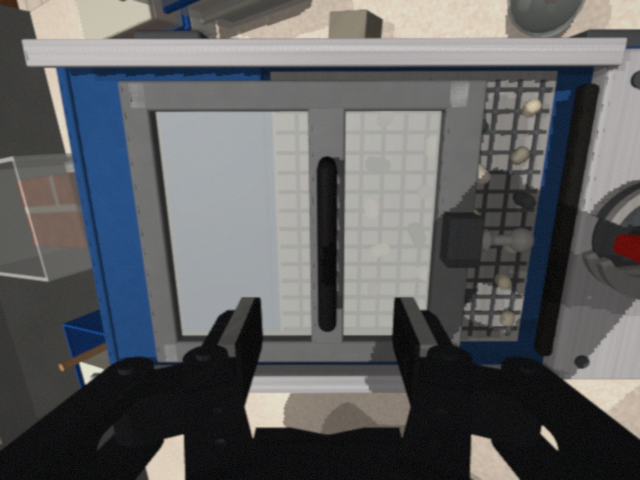

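```bash
python3 - <<'E'
from rig import cams
from h import *
w=json.load(open('pics/w5.json')); s,t=cams.camera_info('scene'),cams.camera_info('top')
S=lambda x,y:(200+x/6-.5,120+y/6-.5)
T=lambda x,y:(290+x/6-.5,220+y/6-.5)
xs,up,n=frame(YAW)
x,r=tri([(s,S(619.5,250)),(t,T(213,308)),(w,(327.5,244))]); print(x,r)
o,d=ray(w,(327.5,244)); h=np.array([542.6,-33,313.8])
for off in (-4,0,4):
    P0=h+off*n; q=o+d*((P0-o)@n)/(d@n); print(off,q, (q-K)@xs,(q-K)@up,(q-K)@n)
a,b=[o+ray(w,p)[1]*((h-o)@n)/(ray(w,p)[1]@n) for p in ((328,158),(327,330))]; print(np.linalg.norm(a-b),(a-b)@xs,(a-b)@up)
# stud check
print(tri([(s,S(390,395)),(t,T(425,345)),(w,(520.6,240))]))
E
```

```text
[543.75239675 -33.32664574 312.26859147] [np.float64(1.0547643790595633), np.float64(1.2430159088979598), np.float64(2.0555557670403295)]
-4 [545.08253207 -32.62799485 309.58365025] 2.4933856232802025 213.5421343296784 -0.793760676242175
0 [546.01300467 -34.76503484 313.05051951] 3.6983217205247256 213.547669611112 3.2062393237578446
4 [546.94347727 -36.90207484 316.51738877] 4.903257817769249 213.5532048925456 7.206239323757766
108.87370916524519 108.87233324355766 -0.547358659493506
(array([ 529.44699376, -132.44432633,  231.24555684]), [np.float64(0.16008986495449828), np.float64(0.31024405058446664), np.float64(0.44657281778951025)])
```

```bash
python3 - <<'E'
from h import *
xs,up,n=frame(YAW)
H=K+3*xs+213.5*up+2*n
plan(H-14*n,Rtool(YAW,np.pi/2),dec=3,vmax=20)
E
```

```text
5 rot [ 0.1  0.  -0.1] D [  9.7  48.7 -86.3] err [-0.24  0.41 -0.08] [0.06 0.04 0.1 ]
[[[0.0, -0.001, 0.027], [0.0, 0.0, -0.001]], [[0.0, -0.001, 0.026], [0.0, 0.0, -0.001]], [[0.0, -0.001, 0.027], [0.0, 0.0, -0.001]], [[0.0, -0.001, 0.026], [0.0, 0.0, -0.001]], [[0.0, -0.0, 0.027], [0.0, 0.0, -0.001]]]
```

Request:
play_rows([
  [[0.0,-0.001,0.027],[0,0,0]],
  [[0.0,-0.001,0.026],[0,0,0]],
  [[0.0,-0.001,0.027],[0,0,0]],
  [[0.0,-0.001,0.026],[0,0,0]],
  [[0,0,0.027],[0,0,0]],
  [[0,0,0],[0,0,0]],
  [[0,0,0],[0,0,0]],
])

```text
time_s: 8.55
eef_pos: [546.3, -26.7, 300.8]
ee_rot: [0.195, -0.635, 0.727, 0.171]
force: [0.2, 0.5, -0.3]
grip_width: 0.599
```

```bash
python3 tq.py; python3 look.py 6
```

```text
th 1.5732360744525387 tilt 0.028861517820112172 tool torque [-0.046  0.251 -0.005] tool force [-0.3 -0.2  0.6] grip 0.5988508140127456 8.55 [546.3 -26.7 300.8]
8.55 [-0.494  0.349  1.356  0.488  1.631  1.193] [546.3 -26.7 300.8] [ 0.2  0.5 -0.3] 0.5988508140127456
```

View pics/w6.png

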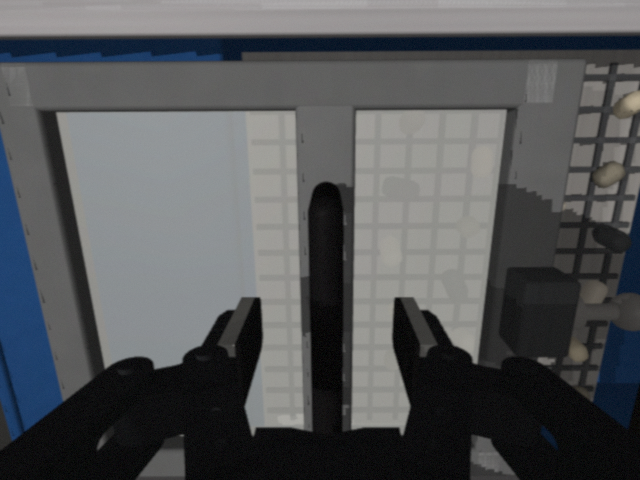

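Request:
play_rows([
  [[0,0,0],[0,0,0]],
  [[0,0,0],[0,0,0]],
  [[0,0,0],[0,0,0]],
  [[0,0,0],[0,0,0]],
  [[0,0,0],[0,0,0]],
  [[0,0,0],[0,0,0]],
], grip=1, squeeze=40)

```text
time_s: 9.2
eef_pos: [546.4, -26.6, 301.0]
ee_rot: [0.195, -0.635, 0.728, 0.17]
force: [-1.3, -4.8, 5.0]
grip_width: 0.117
```

```bash
python3 tq.py; python3 - <<'E'
from h import *
from rig import ctrl
s=ctrl.sense();xs,up,n=frame(YAW);d=s['eef_pos']-K;print(d@xs,d@up,d@n)
E
```

```text
th 1.573490239489932 tilt 0.05070714014499522 tool torque [-0.183  0.419 -0.095] tool force [ 1.8  0.6 -6.8] grip 0.1174591976210257 9.2 [546.4 -26.6 301. ]
3.0033830738143164 214.59964733241574 -11.332658758985785
```

Request:
play_rows([
  [[0.007,0,0],[0,0,0]],
  [[0.013,0,0],[0,0,0]],
  [[0.013,0,0],[0,0,0]],
  [[0.013,0,0],[0,0,0]],
  [[0.013,0,0],[0,0,0]],
  [[0.013,0,0],[0,0,0]],
  [[0.006,0,0],[0,0,0]],
  [[0,0,0],[0,0,0]],
  [[0,0,0],[0,0,0]],
])

```text
time_s: 10.1
eef_pos: [539.8, -77.5, 271.3]
ee_rot: [0.194, -0.635, 0.728, 0.17]
force: [0.4, -8.4, 3.4]
grip_width: 0.12
```

```bash
cat >>tq.py <<'E'
d=s['eef_pos']-K;print('xs,up,n',(d@xs).round(1),(d@up).round(1),(d@n).round(1))
E
python3 tq.py;python3 look.py 7; python3 -c "
from rig import cams;import cv2
for n in('scene','top'):cv2.imwrite(f'pics/{n}7.png',cams.capture(n)[:,:,::-1])"
```

```text
th 1.5742110445595028 tilt 0.1427933805226207 tool torque [ 0.203  1.053 -0.047] tool force [ 5.5 -1.5 -7.1] grip 0.11986405274700838 10.1 [539.8 -77.5 271.3]
xs,up,n 3.2 155.3 -11.3
10.1 [-0.58   0.388  1.377  0.467  1.614  1.091] [539.8 -77.5 271.3] [ 0.4 -8.4  3.4] 0.11986405274700838
```

View pics/w7.png

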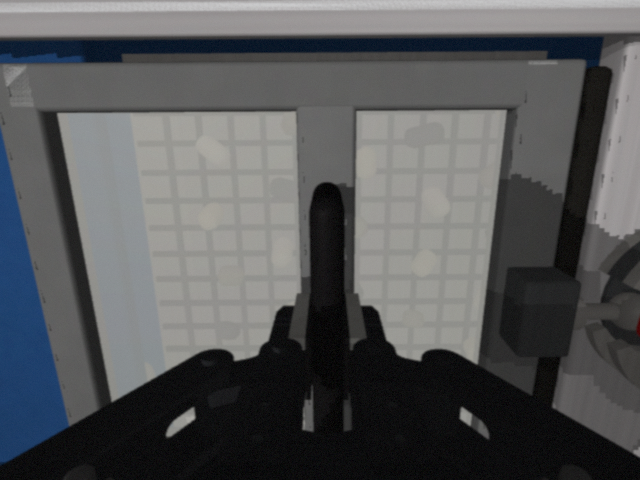

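Request:
play_rows([
  [[0.003,0,0],[0,0,0]],
  [[0.002,0,0],[0,0,0]],
  [[0,0,0],[0,0,0]],
  [[0,0,0],[0,0,0]],
])

```text
time_s: 10.65
eef_pos: [539.5, -80.0, 269.9]
ee_rot: [0.195, -0.635, 0.728, 0.17]
force: [1.7, -4.3, 5.4]
grip_width: 0.118
```

```bash
python3 tq.py
```

```text
th 1.5732232225036906 tilt 0.10746969984130995 tool torque [ 0.296  0.374 -0.121] tool force [ 0.8 -2.3 -6.7] grip 0.11824361579892974 10.65 [539.5 -80.  269.9]
xs,up,n 3.2 152.4 -11.3
```

Request:
play_rows([
  [[0.002,0,0],[0,0,0]],
  [[0.002,0,0],[0,0,0]],
  [[0,0,0],[0,0,0]],
  [[0,0,0],[0,0,0]],
])

```text
time_s: 11.05
eef_pos: [539.2, -81.8, 268.8]
ee_rot: [0.196, -0.635, 0.727, 0.17]
force: [1.4, -0.8, 7.4]
grip_width: 0.12
```

```bash
python3 tq.py
```

```text
th 1.5723897864175465 tilt 0.13159067944967082 tool torque [ 0.3   -0.3   -0.052] tool force [-3.2 -1.5 -6.8] grip 0.11963645462752405 11.05 [539.2 -81.8 268.8]
xs,up,n 3.2 150.3 -11.3
```

Request:
play_rows([
  [[0.002,0,0],[0,0,0]],
  [[0.002,0,0],[0,0,0]],
  [[0,0,0],[0,0,0]],
  [[0,0,0],[0,0,0]],
])

```text
time_s: 11.45
eef_pos: [539.0, -83.6, 267.8]
ee_rot: [0.196, -0.636, 0.727, 0.171]
force: [3.6, 3.5, 8.8]
grip_width: 0.124
```

```bash
python3 tq.py
```

```text
th 1.5715049584996474 tilt 0.19317015829295606 tool torque [ 0.27  -1.017 -0.094] tool force [-7.8 -3.1 -5.6] grip 0.12377722992552374 11.45 [539.  -83.6 267.8]
xs,up,n 3.2 148.2 -11.3
```

Request:
play_rows([
  [[0,0,0],[0,0,0]],
  [[0,0,0],[0,0,0]],
  [[0,0,0],[0,0,0]],
  [[0,0,0],[0,0,0]],
], grip=0.4)

```text
time_s: 11.85
eef_pos: [538.2, -84.7, 266.1]
ee_rot: [0.194, -0.635, 0.728, 0.171]
force: [-0.4, -0.2, -0.3]
grip_width: 0.601
```

```bash
python3 tq.py; python3 look.py 8; python3 - <<'E'
from h import *
from rig import ctrl
s=ctrl.sense(); p=s['eef_pos']; Rc=rot(s['ee_rot'])
xs,up,n=frame(YAW)
p1=p-Rc.apply([0,0,75])
G=np.array([519.0,-210.0,193.6])
plan(G+55*n,Rtool(YAW,-.0094),pc=p1,Rc=Rc,dec=3)
E
```

```text
th 1.5740539398055977 tilt 0.054774791926104606 tool torque [-0.023  0.275  0.014] tool force [0.4 0.3 0.1] grip 0.6010685658125969 11.85 [538.2 -84.7 266.1]
xs,up,n 2.6 146.3 -12.2
11.85 [-0.593  0.396  1.38   0.465  1.613  1.074] [538.2 -84.7 266.1] [-0.4 -0.2 -0.3] 0.6010685658125969
12 rot [  0.    0.1 -90.7] D [ -17.9 -115.3  -89.9] err [-0.32  0.15 -0.02] [-0.03  0.03 -0.  ]
[[[0.016, 0.0, 0.002], [0.0, 0.0, -0.168]], [[0.016, 0.003, 0.002], [0.0, 0.0, -0.168]], [[0.016, 0.004, 0.002], [0.0, 0.0, -0.168]], [[0.015, 0.007, 0.003], [0.0, 0.0, -0.168]], [[0.014, 0.008, 0.002], [0.0, 0.0, -0.168]], [[0.012, 0.01, 0.002], [0.0, 0.0, -0.168]], [[0.012, 0.012, 0.002], [0.0, 0.0, -0.168]], [[0.009, 0.013, 0.002], [0.0, 0.0, -0.168]], [[0.008, 0.014, 0.002], [0.0, 0.0, -0.168]], [[0.006, 0.015, 0.003], [0.0, 0.0, -0.168]], [[0.004, 0.016, 0.002], [0.0, 0.0, -0.168]], [[0.001, 0.016, 0.002], [0.0, 0.0, -0.168]]]
```

View pics/w8.png

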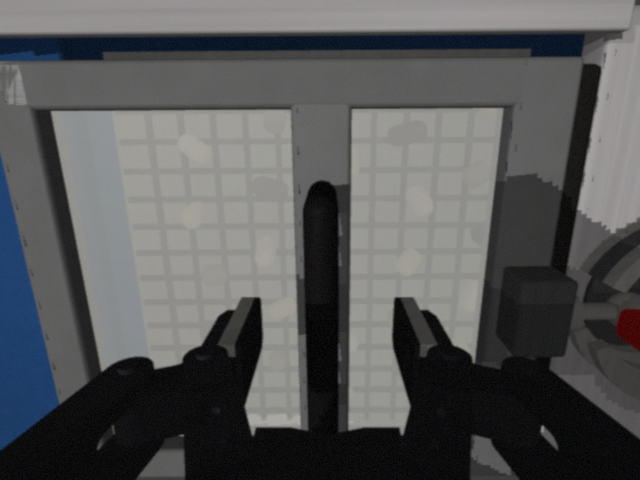

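Request:
play_rows([
  [[0,0,-0.05],[0,0,0]],
  [[0,0,-0.05],[0,0,0]],
  [[0.016,0.0,0.002],[0.0,0.0,-0.168]],
  [[0.016,0.003,0.002],[0.0,0.0,-0.168]],
  [[0.016,0.004,0.002],[0.0,0.0,-0.168]],
  [[0.015,0.007,0.003],[0.0,0.0,-0.168]],
  [[0.014,0.008,0.002],[0.0,0.0,-0.168]],
  [[0.012,0.01,0.002],[0.0,0.0,-0.168]],
  [[0.012,0.012,0.002],[0.0,0.0,-0.168]],
  [[0.009,0.013,0.002],[0.0,0.0,-0.168]],
  [[0.008,0.014,0.002],[0.0,0.0,-0.168]],
  [[0.006,0.015,0.003],[0.0,0.0,-0.168]],
  [[0.004,0.016,0.002],[0.0,0.0,-0.168]],
  [[0.001,0.016,0.002],[0.0,0.0,-0.168]],
  [[0,0,0],[0,0,0]],
  [[0,0,0],[0,0,0]],
])

```text
time_s: 13.5
eef_pos: [515.2, -236.9, 241.6]
ee_rot: [-0.259, 0.964, -0.061, 0.018]
force: [0.8, 0.1, 1.3]
grip_width: 0.597
```

```bash
python3 tq.py; python3 look.py 9; python3 ov.py "[518.6,-216,203.5]" 0 -7.6 9 9; python3 - <<'E'
from h import *
xs,up,n=frame(YAW)
G=np.array([519.0,-210.0,193.6])
plan(G+1*n,Rtool(YAW,-.0094),dec=3,vmax=16)
E
```

```text
th -0.005872108799213169 tilt 0.04110396067649038 tool torque [-0.264  0.024  0.02 ] tool force [ 0.8 -0.8 -1. ] grip 0.5969754749189499 13.5 [ 515.2 -236.9  241.6]
xs,up,n -0.1 0.7 43.5
13.5 [-0.82   0.535  1.234  0.401  1.713 -0.705] [ 515.2 -236.9  241.6] [0.8 0.1 1.3] 0.5969754749189499
4 rot [-0.  -0.  -0.1] D [  3.6  26.3 -47.4] err [-0.14 -0.18  0.22] [-0.01 -0.    0.03]
[[[0.0, 0.0, 0.018], [-0.0, -0.0, -0.001]], [[0.0, 0.0, 0.018], [-0.0, -0.0, -0.001]], [[0.0, 0.001, 0.018], [-0.0, -0.0, -0.001]], [[0.0, -0.0, 0.018], [-0.0, -0.0, -0.001]]]
```

View pics/ow9.png

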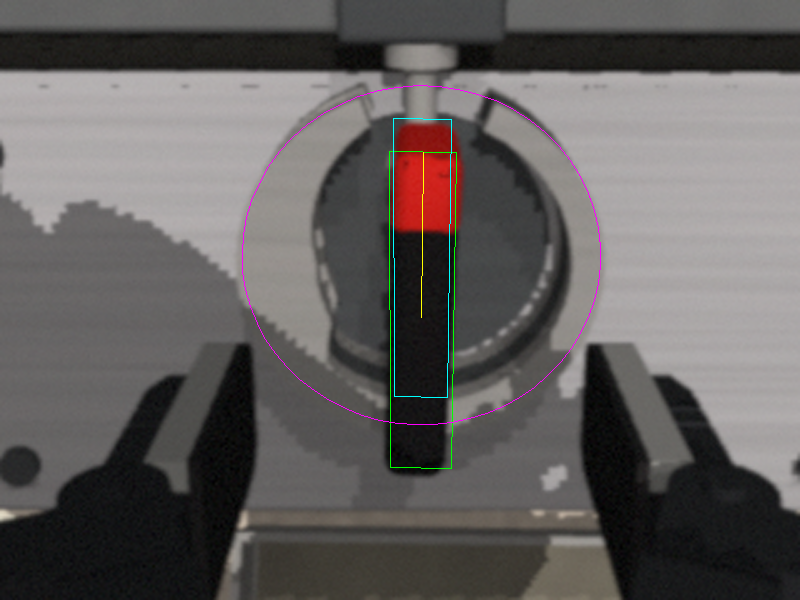

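Request:
play_rows([
  [[0.0,0.0,0.018],[0,0,0]],
  [[0.0,0.0,0.018],[0,0,0]],
  [[0.0,0.001,0.018],[0,0,0.02]],
  [[0.0,0,0.018],[0,0,0]],
  [[0,0,0],[0,0,0]],
  [[0,0,0],[0,0,0]],
])

```text
time_s: 14.15
eef_pos: [518.8, -210.9, 195.1]
ee_rot: [-0.258, 0.964, -0.067, 0.016]
force: [-0.0, -0.3, 0.8]
grip_width: 0.601
```

Request:
play_rows([
  [[0,0,0],[0,0,0]],
  [[0,0,0],[0,0,0]],
  [[0,0,0],[0,0,0]],
  [[0,0,0],[0,0,0]],
  [[0,0,0],[0,0,0]],
  [[0,0,0],[0,0,0]],
], grip=1, squeeze=50)

```text
time_s: 14.75
eef_pos: [518.9, -211.3, 194.7]
ee_rot: [-0.258, 0.964, -0.067, 0.017]
force: [2.7, -3.7, 4.6]
grip_width: 0.13
```

```bash
python3 tq.py
```

```text
th 0.005719963174365579 tilt 0.06658046079982044 tool torque [-0.321  0.264 -0.002] tool force [ 3.2  0.6 -5.6] grip 0.1304779464889859 14.75 [ 518.9 -211.3  194.7]
xs,up,n 0.2 -0.2 -10.0
```

Request:
play_rows([
  [[0,0,0],[0,0,0.1]],
  [[0,0,0],[0,0,0.12]],
  [[0,0,0],[0,0,0.12]],
  [[0,0,0],[0,0,0.12]],
  [[0,0,0],[0,0,0.12]],
  [[0,0,0],[0,0,0.12]],
  [[0,0,0],[0,0,0.12]],
  [[0,0,0],[0,0,0]],
])

```text
time_s: 15.55
eef_pos: [518.2, -211.0, 194.9]
ee_rot: [-0.25, 0.892, -0.37, -0.067]
force: [-1.9, -1.5, 6.2]
grip_width: 0.132
```

```bash
python3 tq.py; python3 look.py 10
```

```text
th 0.652714264068931 tilt 0.05290412751430757 tool torque [-0.238 -0.335 -0.   ] tool force [-2.3 -0.2 -6.3] grip 0.13199879549204818 15.55 [ 518.2 -211.   194.9]
xs,up,n -0.5 0.0 -9.9
15.55 [-0.786  0.545  1.342  0.408  1.591 -0.063] [ 518.2 -211.   194.9] [-1.9 -1.5  6.2] 0.13199879549204818
```

View pics/w10.png

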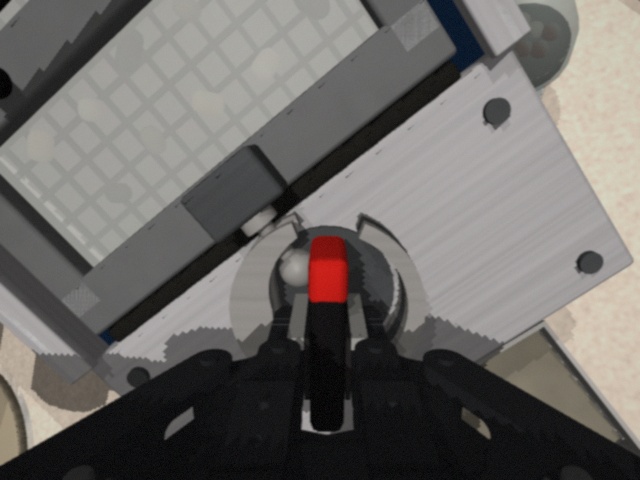

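Request:
play_rows([
  [[0,0,0],[0,0,0.12]],
  [[0,0,0],[0,0,0.12]],
  [[0,0,0],[0,0,0.12]],
  [[0,0,0],[0,0,0.12]],
  [[0,0,0],[0,0,0.12]],
  [[0,0,0],[0,0,0]],
])

```text
time_s: 16.2
eef_pos: [518.0, -210.6, 195.1]
ee_rot: [-0.228, 0.782, -0.567, -0.124]
force: [-4.9, 0.7, 8.9]
grip_width: 0.131
```

```bash
python3 tq.py; python3 look.py 11
```

```text
th 1.1237614097107276 tilt 0.1339420326644714 tool torque [-0.514 -0.612  0.061] tool force [-6.2  2.6 -7.7] grip 0.1313609289581627 16.2 [ 518.  -210.6  195.1]
xs,up,n -0.8 0.4 -10.0
16.2 [-0.786  0.545  1.342  0.408  1.593  0.409] [ 518.  -210.6  195.1] [-4.9  0.7  8.9] 0.1313609289581627
```

View pics/w11.png

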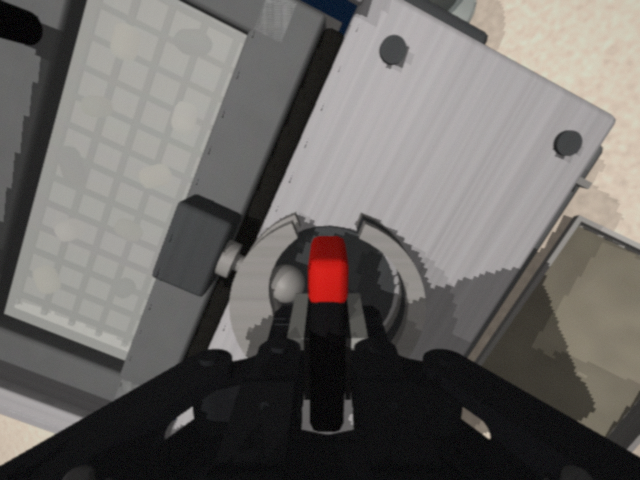

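Head is captured inside the cam wall and being drawn in. Continuing.

Request:
play_rows([
  [[-0.001,0,0],[0,0,0.12]],
  [[0,0,0],[0,0,0.12]],
  [[0,0,0],[0,0,0.12]],
  [[0,0,0],[0,0,0.12]],
  [[0,0,0],[0,0,0.12]],
  [[0,0,0],[0,0,0]],
])

```text
time_s: 16.85
eef_pos: [518.1, -210.0, 195.4]
ee_rot: [0.193, -0.627, 0.734, 0.173]
force: [-2.7, -0.5, 7.3]
grip_width: 0.129
```

```bash
python3 tq.py
```

```text
th 1.5949100029466239 tilt 0.07763523959223767 tool torque [-0.437 -0.277  0.25 ] tool force [-2.9  2.6 -6.8] grip 0.12877735065457102 16.85 [ 518.1 -210.   195.4]
xs,up,n -0.8 1.1 -10.0
```

Request:
play_rows([
  [[0,0,0],[0,0,0.1]],
  [[0,0,0],[0,0,0.1]],
  [[0,0,0],[0,0,0.1]],
  [[0,0,0],[0,0,0.08]],
  [[0,0,0],[0,0,0]],
  [[0,0,0],[0,0,0]],
])

```text
time_s: 17.45
eef_pos: [518.2, -209.8, 195.6]
ee_rot: [0.165, -0.512, 0.819, 0.2]
force: [-1.9, 2.1, 9.2]
grip_width: 0.133
```

```bash
python3 tq.py
```

```text
th 1.8907068044871216 tilt 0.09957471644599729 tool torque [-0.517 -0.378  0.18 ] tool force [-5.2  4.  -7.1] grip 0.13311166065382757 17.45 [ 518.2 -209.8  195.6]
xs,up,n -0.8 1.4 -9.9
```

Request:
play_rows([
  [[0,0,0],[0,0,0.03]],
  [[0,0,0],[0,0,0]],
  [[0,0,0],[0,0,0]],
])

```text
time_s: 17.75
eef_pos: [518.2, -209.8, 195.6]
ee_rot: [0.163, -0.503, 0.824, 0.202]
force: [-2.3, 1.5, 7.9]
grip_width: 0.129
```

```bash
python3 tq.py
```

```text
th 1.912403642414834 tilt 0.09405666547631758 tool torque [-0.587 -0.194 -0.796] tool force [-3.8  4.  -6.2] grip 0.12937507917475033 17.75 [ 518.2 -209.8  195.6]
xs,up,n -0.8 1.4 -10.0
```

Request:
play_rows([
  [[0,0,0],[0,0,0.03]],
  [[0,0,0],[0,0,0]],
  [[0,0,0],[0,0,0]],
])

```text
time_s: 18.05
eef_pos: [518.2, -209.8, 195.6]
ee_rot: [0.161, -0.494, 0.83, 0.204]
force: [-3.3, 1.5, 8.1]
grip_width: 0.133
```

```bash
python3 tq.py; python3 look.py 12
```

```text
th 1.9348725923773702 tilt 0.0919260842563879 tool torque [-0.619 -0.163 -1.38 ] tool force [-3.4  5.1 -6.4] grip 0.13264144563597796 18.05 [ 518.2 -209.8  195.6]
xs,up,n -0.8 1.4 -9.9
18.05 [-0.785  0.543  1.343  0.409  1.592  1.221] [ 518.2 -209.8  195.6] [-3.3  1.5  8.1] 0.13264144563597796
```

View pics/w12.png

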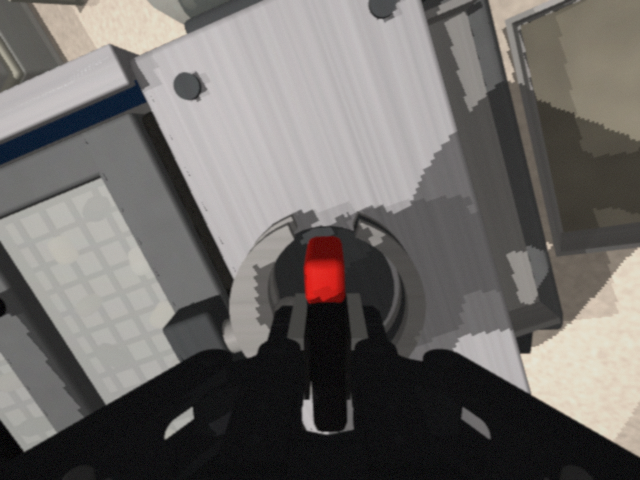

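Request:
play_rows([
  [[0,0,0],[0,0,-0.03]],
  [[0,0,0],[0,0,0]],
  [[0,0,0],[0,0,0]],
  [[0,0,0],[0,0,0]],
], grip=0.7)

```text
time_s: 18.5
eef_pos: [518.2, -210.3, 194.4]
ee_rot: [0.163, -0.502, 0.825, 0.202]
force: [0.3, 0.4, 0.7]
grip_width: 0.304
```

```bash
python3 tq.py
```

```text
th 1.9151186541628467 tilt 0.053030937424118026 tool torque [0.055 0.25  0.016] tool force [-0.7  0.  -0.4] grip 0.303509569935258 18.5 [ 518.2 -210.3  194.4]
xs,up,n -0.6 0.4 -10.7
```

Request:
play_rows([
  [[0,0,-0.02],[0,0,0]],
  [[0,0,-0.04],[0,0,0]],
  [[0,0,-0.06],[0,0,0]],
  [[0,0,-0.06],[0,0,0]],
  [[0,0,0],[0,0,0]],
  [[0,0,0],[0,0,0]],
])

```text
time_s: 19.1
eef_pos: [509.4, -277.6, 311.4]
ee_rot: [0.163, -0.502, 0.825, 0.201]
force: [0.0, 0.2, -1.3]
grip_width: 0.3
```

```bash
python3 tq.py; python3 look.py 13 cam_knob cover_handle stud_head; python3 -c "
from rig import cams;import cv2
for n in('scene','top'):cv2.imwrite(f'pics/{n}13.png',cams.capture(n)[:,:,::-1])"; sed -i 's/scene0.png/scene13.png/;s/top0.png/top13.png/' ov.py; python3 ov.py "[518.1,-216,203.5]" 1.9 -7.6 13 13
```

```text
th 1.9151496680109905 tilt 0.023465602390638895 tool torque [0.088 0.235 0.021] tool force [ 0.5 -0.2  1.2] grip 0.30008461203949066 19.1 [ 509.4 -277.6  311.4]
xs,up,n -0.5 0.0 124.5
19.1 [-0.871  0.55   1.031  0.402  1.904  1.244] [ 509.4 -277.6  311.4] [ 0.   0.2 -1.3] 0.30008461203949066
cam_knob [{'pixel': [326.3, 241.1], 'p': 0.82}]
cover_handle [{'pixel': [139.9, 297.8], 'p': 0.94}]
stud_head [{'pixel': [302.7, 235.0], 'p': 0.79}]
```

View pics/ow13.png

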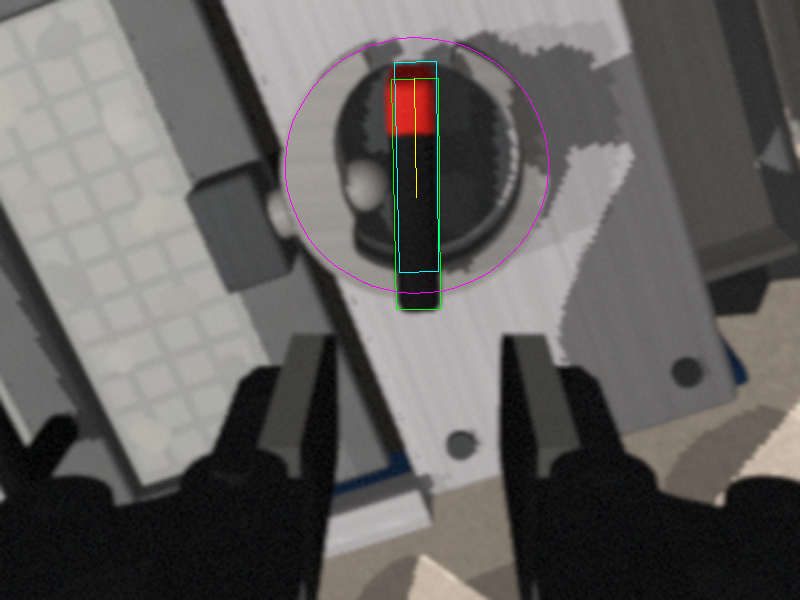

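View pics/scene13.png

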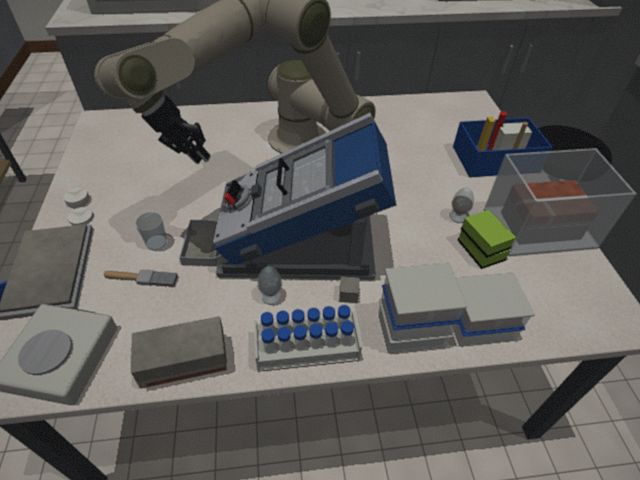

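View pics/w13.png

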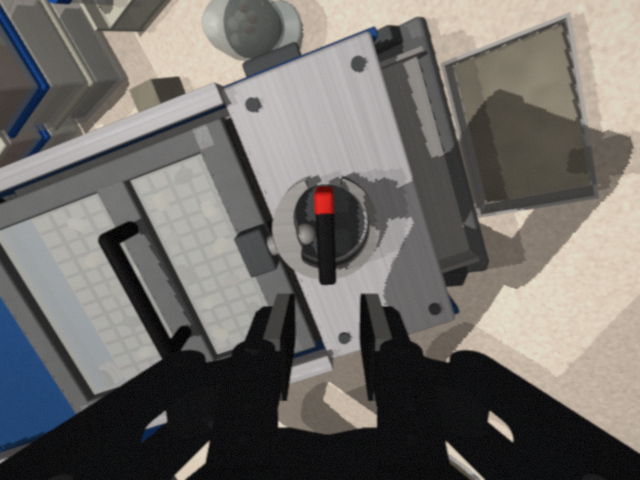

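```bash
python3 - <<'E'
from h import *
w=json.load(open('pics/w13.json')); xs,up,n=frame(YAW)
def onp(px,P0):
    o,d=ray(w,px); return o+d*((P0-o)@n)/(d@n)
for px in ((305,235),(302.7,235)):
    q=onp(px,K-23*n); print('stud',(q-K)@xs,(q-K)@up)
q=onp((143,293),K+2*n); print('handle',(q-K)@xs,(q-K)@up)
a=onp((323.5,193),K+15*n);b=onp((327.5,283),K+15*n);v=a-b;print('th',np.arctan2(v@xs,v@up),((a+b)/2-K)@up)
E
```

```text
stud -1.8937072289354118 18.03126145160279
stud -1.2979856736207238 19.68979420887711
handle 2.9725477933085016 141.4678873526362
th 1.8739068442194644 0.6060657411969634
```

```bash
python3 -c "
from rig import ctrl;print(ctrl.finish_job(),ctrl.sense()['time_s'])"
```

```text
the job is handed in; nothing more can be done
the job is handed in; nothing more can be done
```

The machine should be ready to run: the cover is closed and the cam is locked. I did it in the order asked and handed the job in after about 19.5 s of the 64 s allowed.

- **Opening the cam:** I gripped the winged knob at about 0.77 rad and turned it anticlockwise until the torque rose to 0.9 N m at the open stop. The red end then pointed at the stud.
- **Closing the cover:** I slid it down about 66 mm by its handle until the resistance rose at about 2 N per mm, as the seal should. After I let go, the wrist picture showed the stud inside the cam's mouth.
- **Locking:** I turned the knob clockwise to its stop. The torque reached 1.4 N m with the gripper at about 1.91 to 1.93 rad. I then let go and backed the arm 120 mm clear.

**Last checks:**
- **Stud head:** the picture put it 18 to 20 mm up the slope from the cam's axis. It should be 17 mm with the cover home, and my pixel readings are good to about 2 mm.
- **Knob angle:** the picture gave 1.87 rad, against the 1.9 rad stop and the higher gripper reading. I put the difference down to measuring error.
- **Handle:** a rough reading put it at 141 mm from the axis instead of 145 mm. I read that pixel less carefully than the others.
- **Forces:** no reading of force on the tool was above about 15 N, taken between moves.
- **Things around the machine:** in the final pictures they looked to be where they started. I compared these only by eye.

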